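Dig the spanner out of the engine-room parts bin

TASK

The large combination spanner lies at the bottom of the grey parts bin, under the engine mount and the bronze pipe piece. Move those two aside and set them down flat on the bin's floor, clear of the spanner, then lift the spanner out and lay it flat in the steel tool tray, beside the small spanner and parallel to it. Set things down rather than dropping them, and leave the small spanner and the things standing on the bench where they are.

Things in the scene. Friction and masses are not known exactly. Their poses are not given: they have to be found in the camera images.
- bin: grey plastic open bin, fixed, 260 mm (its x) by 370 mm (its y) outside, 60 mm high, walls and floor 5 mm thick. Origin at the centre of its underside, z up: the inner floor is 5 mm above it, the inside runs 125 mm either way in x and 180 mm either way in y. The spanner and the two parts over it are in its -y half, the +y half is empty.
- spanner_mid (a point): middle of the large combination spanner, steel, 200 mm long, 0.2 kg, flat on the bin's floor. x runs along the shank to the open jaw, z up. Shank 15 mm wide, 8 mm thick, bare from 69 mm on the ring side to 53 mm on the jaw side of its middle; heads 11 mm thick, ring 31 mm across, jaw 40 mm across. The point is half-way up, 5.5 mm above what it lies on.
- mount_cap (a point): engine mount: dark steel base, rubber cone, round steel cap, nut and stud, 0.55 kg, standing on the bin's floor astride the spanner, about 50 mm from its middle on the jaw side. Point: centre of the cap (44 mm diameter, 17 mm high; the place to grip, from above), 53.5 mm above the underside. y runs foot to foot, across the spanner, z up. The stud ends 90 mm above the underside.
- mount_foot_a (a point): outer end of the mount's base at its -y end, 62 mm from its axis, 2.5 mm above the underside. The base is 124 mm (y) by 56 mm (x), bridged in the middle: 64 mm clear between its legs, underside of the bridge 20 mm up, its top 25 mm up.
- mount_foot_b (a point): outer end of the mount's base at its +y end, 62 mm from its axis, 2.5 mm above the underside
- spool_mid (a point): bronze flanged pipe piece (spool), 130 mm long, 0.6 kg, lying on its two square end flanges, its pipe across and above the spanner's shank about 49 mm from its middle on the ring side. Point: centre of the pipe, 34 mm above the floor it lies on. y along the pipe, z up. Pipe 34 mm in diameter, underside 17 mm up; 98 mm of bare pipe to grip.
- spool_end_a (a point): centre of the spool's outer face at its -y end, 65 mm from its middle. Both flanges are 68 mm square and 10 mm thick, with 42 mm collars 6 mm thick inside them.
- spool_end_b (a point): centre of the spool's outer face at its +y end, 65 mm from its middle
- tray: shallow steel tool tray, fixed to the bench, 256 mm (its x) by 196 mm (its y) outside, 18 mm high, walls and floor 3 mm thick. Origin at the centre of its underside, z up; inside it runs 125 mm either way in x and 95 mm either way in y.
- small_spanner_mid (a point): middle of a small combination spanner, 140 mm long, 28 mm across the jaw, 8 mm thick, lying in the tray along the tray's x, about 66 mm to the +y side of the tray's centre; the rest of the tray is empty. Its x axis runs along the shank. To be left alone.
- filter_mid (a point): white oil filter, 80 mm in diameter, 86 mm high, standing on the bench; point at its centre, half-way up. To be left alone.
- aerosol_mid (a point): spray can, 53 mm in diameter, 166 mm high, standing on the bench; point half-way up. To be left alone.
- oil_mid (a point): black oil bottle with a red cap, 68 mm in diameter, 160 mm high, standing on the bench; point half-way up. To be left alone.
There are look-alikes about, which are no part of the job. Leave any green, pink or yellow look-alike of the part that bears spanner_mid alone.

How it is judged:
By the outcome, as a careful person would: the job done as asked, in the order asked, and still so for the second after the job is handed in, with the robot touching nothing.
It also fails if it takes over 66 s, if anything falls off the work surface, if the arm or the gripper's body presses on something with over 40 N, if the wrist force passes 120 N, or if a joint passes its speed limit or range.

ROBOT

A 6-joint arm with a two-finger parallel gripper is mounted at the origin on the work surface. World frame = base frame: x ahead of the robot, y to its left, z up, the work surface at z = 0. Lengths are in mm, angles in rad, forces in N, time in s.
With the tool pointing down it reaches from about 375 to 750 mm from the base axis. Payload 9 kg.
Tool frame: the origin (TCP) lies midway between the tips of the shut fingers; the grasp point (between the pads) lies 19 mm behind it (tcp_to_grasp is the distance from the TCP to the grasp point, in mm); z points along the fingers, y is the line along which they close (so a half turn about z gives the same grasp; the last joint's range is limited). The gripper opens to 85 mm and grips with 20 to 120 N. Pads are 22 mm wide; open, the fingers measure 114 mm over their backs; the gripper's body (76 mm by 85 mm) begins 54 mm behind the grasp point. The pads swing forward as they close: fully open they stand 13 mm farther back than shut.
Start: joints at [0.92, 0.104, 0.097, 1.564, 0, 1.353], TCP at [251.657, 544.707, 231.331] pointing down, gripper open.
Joint ranges: [-2.99, 2.99], [-0.84, 1.86], [-1.1, 1.16], [-1.84, 2.11], [-1.51, 1.56], [-3.14, 3.14]. Speed limits (rad/s): [2.22, 2.22, 2.57, 3.14, 3.14, 3.14].

INTERFACE

Orientations are given as a unit quaternion [x, y, z, w].
In Python, from cell import * gives the robot as it stands. The module is installed in compiled form; this text tells all that it offers.
- The arm moves only by the tool servo_tool, never from a script. Its argument "commands" is a list of rows, each an object of numbers: "dx", "dy", "dz": the shift along the tool's x, y, z in mm; "rx", "ry", "rz": the turn, a rotation vector about the tool's x, y, z in degrees. A call has 1 to 10 rows; each row is the pose to reach, as a shift and turn from the pose commanded when the call began, along the tool's axes at that moment; what a row does not reach only later rows make up. A row lasts 1/8 s, in which the tool goes at most 62.5 mm and 10.7 degrees, less where a joint would pass 70% of its speed; a pose out of reach is approached as far as the arm can. A call with a gripper value outside its range is refused whole. "jaw" is the finger opening in mm, from 0 to 85.4, set as the call begins (left out, the last holds). The fingers move at their own pace and stop on an object; "newtons" is the grip in N (left out, the last holds). Time passes only in rows, so rows that repeat a pose let the fingers close. It gives the time, the measured TCP pose, the force, the opening and the grip force at its end, in the units of the state.
- sense(): the state, without advancing time (a new reading comes with each control period).
- grab_frame(name): name is "side" or "top"; returns the picture (420x560x3 uint8, red, green, blue); there is no depth.
- camera_model(name): a dict with "K" (3x3 intrinsics, pixels), "extrinsics" (4x4, takes a point from camera to world coordinates). Camera axes: x right, y up, looking along -z (the intrinsics and any distortion apply to the point x, -y, -z); pixel columns grow to the right and rows downward; lengths in mm; the calibration is good to about 2 mm. A picture is of the moment at which its call begins. camera_model takes no time and is no camera call.
- sign_off(): hands the job in; it is judged then, once.
The state is a dict: "clock": time; "joint_pos": joint angles; "dq": joint speeds; "effort": joint torques, N m; "position": TCP position; "tcp_rot": TCP orientation; "force": force on the tool from outside, world axes, zero at the start; "ft_torque": the same for the moment, N m; "width": finger opening in mm; "gripper_force": force on a finger pad.
Only numpy, scipy, OpenCV 4.12 (cv2) and the standard library are available. Lean on these libraries where they do the work, as an engineer would, in place of code of your own. Each camera call takes 0.05 s, during which the arm holds its last target. There are 200 camera calls.

## Working session

There is one attempt and no reset: what is moved stays moved. The work goes in short steps, Python scripts to look and compute and a tool call to move; the robot and the scene stay as the last step left them, time stands still between calls to the robot, and variables do not carry over. Pictures are saved under pics/ and viewed, at most 10 in all, crops included, and the job is handed in when it is done.

Besides the shell and the picture viewer there is one more tool, called after "Call:" in YAML: its name, and indented under it one key for each argument. servo_tool: Moves the arm, as the interface text tells. Its arguments: {"type":"object","properties":{"commands":{"type":"array"},"jaw":{"type":"number"},"newtons":{"type":"number"}},"required":["commands"]}

```bash
mkdir -p pics
python3 - <<'E'
from cell import *
import cv2,numpy as np
for n in("side","top"):
    f=grab_frame(n); cv2.imwrite(f"pics/{n}0.png",f[:,:,::-1])
    m=camera_model(n); print(n,{k:np.round(np.array(v),3).tolist() if not isinstance(v,str) else v for k,v in m.items()})
s=sense(); print(s)
E
```

```text
side {'K': [[382.726, 0.0, 279.883], [0.0, 382.726, 208.024], [0.0, 0.0, 1.0]], 'extrinsics': [[0.88, 0.255, -0.4, 59.308], [-0.474, 0.438, -0.764, -899.525], [-0.02, 0.862, 0.506, 660.657], [0.0, 0.0, 0.0, 1.0]]}
top {'K': [[473.912, 0.0, 276.246], [0.0, 473.912, 208.35], [0.0, 0.0, 1.0]], 'extrinsics': [[-0.018, 0.99, -0.137, 285.018], [-1.0, -0.019, -0.003, -11.148], [-0.005, 0.137, 0.991, 1612.434], [0.0, 0.0, 0.0, 1.0]]}
{'clock': 0.1, 'joint_pos': array([9.20321199e-01, 1.04631010e-01, 9.65559180e-02, 1.56387964e+00,
       1.52309977e-05, 1.35310858e+00]), 'dq': array([-0.00035844, -0.00023446,  0.00094311, -0.0003675 , -0.00069398,
       -0.00038117]), 'effort': array([ 5.93727615e-03, -5.58208001e+01,  5.04719245e+01,  1.30603925e-02,
       -3.12700759e-04, -1.31996455e-05]), 'position': array([251.4455732 , 544.45727908, 230.60998333]), 'tcp_rot': array([ 2.14708791e-01,  9.76677941e-01, -5.22284242e-04, -2.50509401e-04]), 'force': array([ 0.90073271,  0.00347595, -0.24168162]), 'ft_torque': array([ 0.00631048,  0.01591908, -0.01421444]), 'gripper_force': 0.0, 'width': 85.22984431686798}
```

View pics/top0.png

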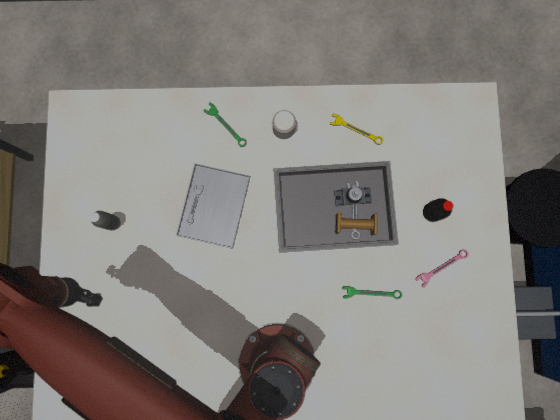

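View pics/side0.png

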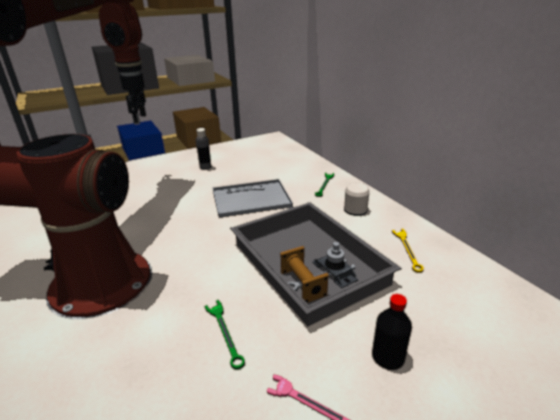

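The spanner candidates in the top view are green (225,125), green (372,293), yellow (357,130), pink (442,268) and a steel one in the bin, whose ends show at (356,234) and (354,183). The steel one fits, because it lies in the bin under the mount and the spool. I'll confirm it in an enlarged crop.

```bash
cat > h.py <<'E'
from cell import *
import cv2,numpy as np
def ray(n,p):
    m=camera_model(n);K=np.array(m["K"]);E=np.array(m["extrinsics"])
    d=E[:3,:3]@np.array([(p[0]-K[0,2])/K[0,0],-(p[1]-K[1,2])/K[1,1],-1]);return E[:3,3],d
def plane(n,p,z):
    o,d=ray(n,p);return o+d*(z-o[2])/d[2]
def proj(n,P):
    m=camera_model(n);K=np.array(m["K"]);E=np.array(m["extrinsics"])
    c=E[:3,:3].T@(np.array(P,float)-E[:3,3]);return np.array([K[0,2]+K[0,0]*c[0]/-c[2],K[1,2]-K[1,1]*c[1]/-c[2]])
def two(p,q):
    o1,d1=ray("top",p);o2,d2=ray("side",q);A=np.stack([d1,-d2],1);t=np.linalg.lstsq(A,o2-o1,rcond=None)[0]
    a,b=o1+d1*t[0],o2+d2*t[1];return (a+b)/2,np.linalg.norm(a-b)
def crop(f,x0,y0,x1,y1,s,name):
    c=cv2.resize(f[y0:y1,x0:x1,::-1],None,fx=s,fy=s,interpolation=cv2.INTER_CUBIC);cv2.imwrite(name,c)
E
python3 - <<'E'
from h import *
f=grab_frame("top");g=grab_frame("side")
a=np.clip(f.astype(float)*1.5,0,255).astype(np.uint8);b=np.clip(g.astype(float)*1.5,0,255).astype(np.uint8)
crop(a,320,165,400,225+30,8,"pics/c1.png" ) if False else crop(a,320,170,400,245,8,"pics/c1.png")
crop(b,225,200,400,325,4.5,"pics/c2.png")
def big(m): 
    c=max(cv2.findContours(m.astype(np.uint8),cv2.RETR_EXTERNAL,cv2.CHAIN_APPROX_NONE)[0],key=cv2.contourArea);return c
i=f.astype(int)
# bronze
m=(i[...,0]-i[...,2]>45)&(i[...,0]-i[...,1]>15);m[:, :320]=0;m[:205]=0;m[245:]=0;m[:,390:]=0
c=big(m);print("bronze top",cv2.minAreaRect(c))
# bin/tray outlines: not white
for nm,(x0,y0,x1,y1) in dict(bin=(262,153,410,262),tray=(170,155,258,257)).items():
    s=np.zeros(f.shape[:2],bool);s[y0:y1,x0:x1]=(f[y0:y1,x0:x1].min(2)<(150 if nm=="bin" else 195))
    c=big(s);h=cv2.convexHull(c);e=.03*cv2.arcLength(h,True);q=cv2.approxPolyDP(h,e,True).reshape(-1,2)
    z=60 if nm=="bin" else 18
    P=[plane("top",p,z) for p in q];print(nm,q.tolist(),np.round(P,1).tolist(),cv2.minAreaRect(h))
    r=cv2.boxPoints(cv2.minAreaRect(np.array([plane("top",p,z)[:2] for p in h[:,0]],np.float32)));print(np.round(r,1).tolist(),np.round(cv2.minAreaRect(np.array([plane("top",p,z)[:2] for p in h[:,0]],np.float32))[0]))
E
```

```text
bronze top ((357.0000305175781, 222.49998474121094), (39.078086853027344, 19.026277542114258), 3.094058036804199)
bin [[390, 161], [398, 244], [279, 252], [274, 168]] [[652.7, -390.3, 60.0], [374.7, -402.3, 60.0], [355.8, -12.9, 60.0], [636.3, -1.5, 60.0]] ((335.5699768066406, 206.33419799804688), (85.01679992675781, 120.39485168457031), 86.3086166381836)
[[353.70001220703125, -10.399999618530273], [372.0, -404.0], [655.2999877929688, -390.8999938964844], [637.0999755859375, 2.799999952316284]] [ 505. -201.]
tray [[257, 155], [257, 256], [170, 256], [170, 155]] [[692.7, 56.6, 18.0], [345.7, 61.0, 18.0], [351.1, 352.8, 18.0], [698.6, 357.2, 18.0]] ((213.5, 205.5), (101.0, 87.0), 90.0)
[[345.70001220703125, 61.0], [694.7999877929688, 56.599998474121094], [698.5999755859375, 357.20001220703125], [349.5, 361.6000061035156]] [522. 209.]
```

View pics/c1.png

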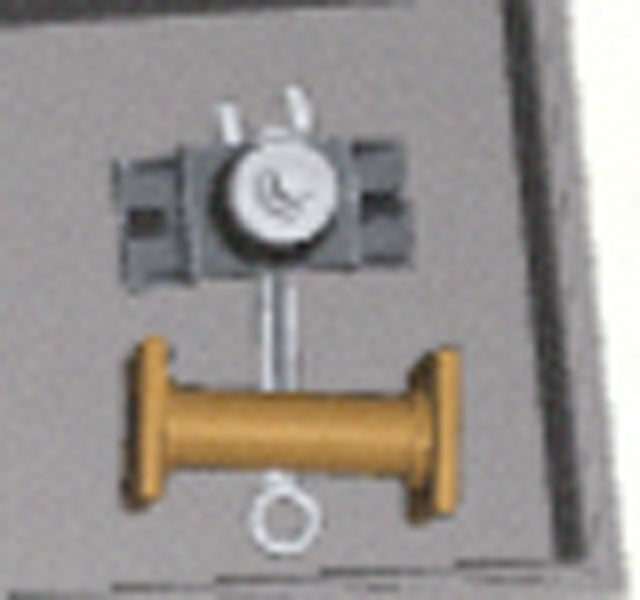

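View pics/c2.png

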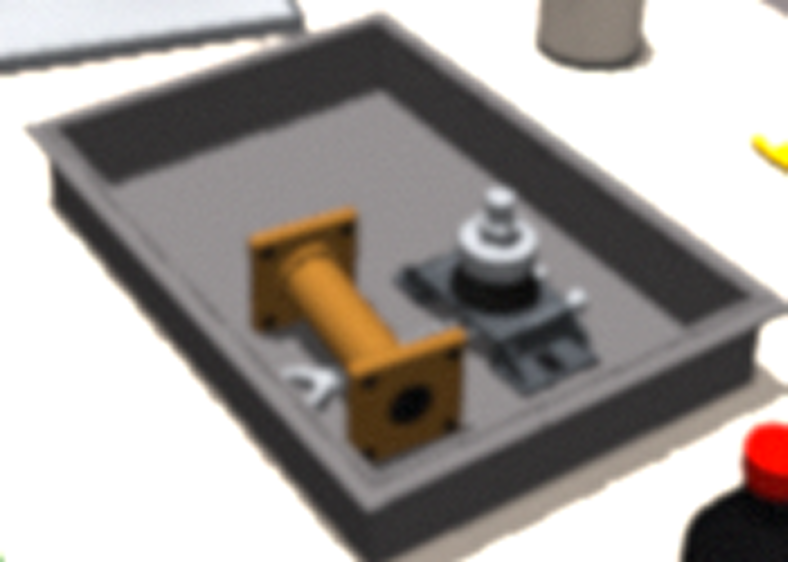

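The top crop shows the cap at (283,193) and the feet ends at about (122,225) and (408,203). The spool's flange tops are at (150,422) and (447,430). The steel spanner's ring is at (285,518) and its jaw tips at (228,105) and (297,92). It is the only uncoloured spanner under the two parts, so it is the one meant. Next I'll measure everything else in one go.

Run:
```python
from h import *
u=lambda a,b:(320+(a+.5)/8-.5,170+(b+.5)/8-.5)
v=lambda a,b:(225+(a+.5)/4.5-.5,200+(b+.5)/4.5-.5)
T=lambda p,z:plane("top",p,z)
cap=T(u(283,193),67);fb=T(u(122,225),10);fa=T(u(409,203),10)
print("cap",cap,"feet",fa,fb,np.linalg.norm(fa-fb),"mid",(fa+fb)/2,"ang",np.degrees(np.arctan2(*(fb-fa)[:2])))
print("cap side pred crop",(proj("side",[*cap[:2],58.5])-[225,200])*4.5)
b=T(u(150,422),73);a=T(u(447,430),73);print("spool",(a+b)/2,np.linalg.norm(a-b),"ang",np.degrees(np.arctan2(*(b-a)[:2])))
f=grab_frame("top").astype(int);m=(f[...,0]-f[...,2]>40)
xs=np.arange(343,370);cy=[np.flatnonzero(m[210:240,x]).mean()+210 for x in xs];k=np.polyfit(xs,cy,1)
e=[T((x,np.polyval(k,x)),50) for x in(343,369)];print("pipe",e,"ang",np.degrees(np.arctan2(*(e[0]-e[1])[:2])))
S=(a+b)/2;print("spool side pred",(proj("side",[*S[:2],39])-[225,200])*4.5)
r=T(u(285,518),16);j=T(u(262,97),16);d=j-r;print("ring",r,"jaw",j,"len",np.linalg.norm(d),"(184.5)","ang",np.degrees(np.arctan2(d[1],d[0])))
n=d/np.linalg.norm(d);print("sp mid",r+84.5*n,j-100*n)
g=np.clip(f*1.0,0,255).astype(np.uint8)
crop(g,168,155,258,255,6,"pics/c3.png"); g=np.clip(f*1.3,0,255).astype(np.uint8)
crop(g,262,150,410,262,5,"pics/c4.png")
```

```text
cap [ 542.83323136 -267.35179019   67.        ] feet [ 546.9771862  -330.47991517   10.        ] [ 539.78828979 -207.44418488   10.        ] 123.24557256631323 mid [ 543.38273799 -268.96205003   10.        ] ang -3.343952583958179
cap side pred crop [489.10109572 244.82469035]
spool [ 445.43386526 -268.70917951   73.        ] 120.9783600159487 ang 2.628788970598202
pipe [array([ 448.93868844, -226.68835077,   50.        ]), array([ 442.99672189, -312.49484301,   50.        ])] ang 3.961320007946956
spool side pred [343.35688082 327.9165088 ]
ring [ 412.51901317 -270.96792924   16.        ] jaw [ 593.14946496 -268.53152263   16.        ] len 180.64688259589602 (184.5) ang 0.7727786174836251
sp mid [ 497.01132744 -269.8282674    16.        ] [ 493.1585605  -269.88023487   16.        ]
```

View pics/c3.png

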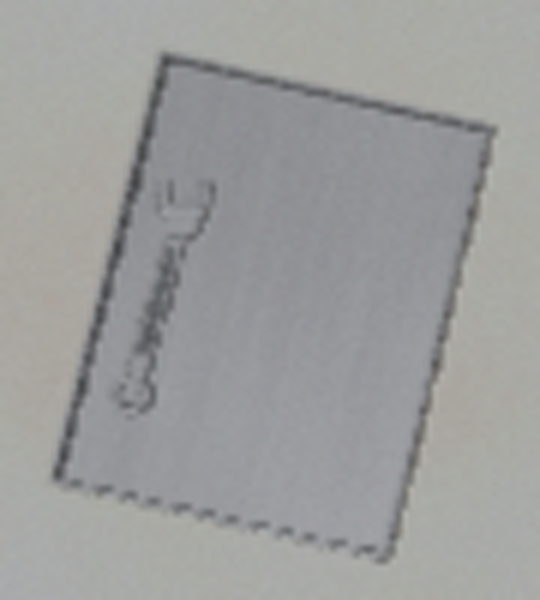

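View pics/c4.png

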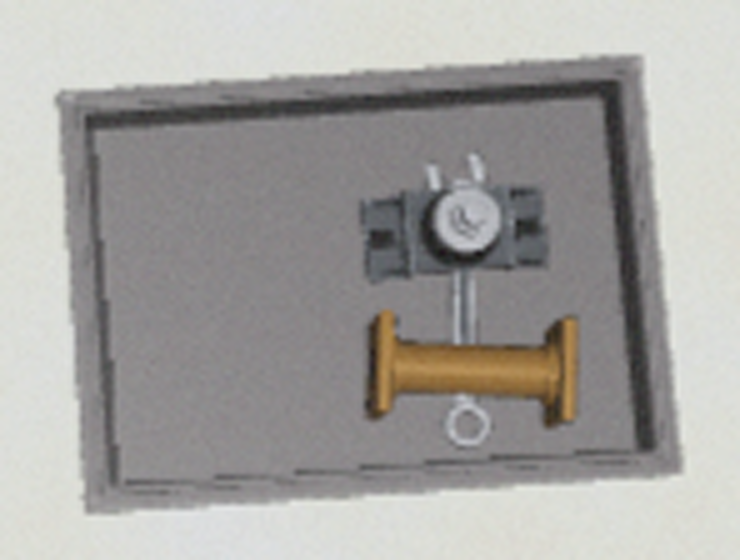

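The tray crop shows its corners at (165,55), (495,128), (388,558) and (57,482), with the small spanner along its left (+y) side. The bin crop shows the rim corners at (62,95), (640,58), (680,470) and (90,510), and the +y half is empty. I'll move over the mount now, with the fingers closing along world x.

Call:
servo_tool:
  commands:
    - {"dx":-605,"dy":-615,"rz":68.5}
    - {"dx":-605,"dy":-615,"rz":68.5}
    - {"dx":-605,"dy":-615,"rz":68.5}
    - {"dx":-605,"dy":-615,"rz":68.5}
    - {"dx":-605,"dy":-615,"rz":68.5}
    - {"dx":-605,"dy":-615,"rz":68.5}
    - {"dx":-605,"dy":-615,"rz":68.5}
    - {"dx":-605,"dy":-615,"rz":68.5}
    - {"dx":-605,"dy":-615,"rz":68.5}
    - {"dx":-605,"dy":-615,"rz":68.5}
  jaw: 85
  newtons: 60

```text
invalid input at $.commands[0]: expected keys dx, dy, dz, rx, ry, rz
```

```bash
cat >> h.py <<'E'
from scipy.spatial.transform import Rotation as R
def go(x,y,z,ang=None):
    "dx dy dz rz to put TCP at xyz with tool y at world angle ang (deg)"
    s=sense();M=R.from_quat(s["tcp_rot"]).as_matrix();d=M.T@(np.array([x,y,z])-s["position"])
    a=np.degrees(np.arctan2(M[1,1],M[0,1]));r=None if ang is None else (a-ang+90)%180-90
    print("clock",round(s["clock"],2),"pos",s["position"].round(1),"yang",round(a,1),"tilt",M[:,2].round(3),"d",d.round(1),"rz",r,"F",s["force"].round(1),"w",round(s["width"],1),"j6",s["joint_pos"][5].round(2))
E
python3 - <<'E'
from h import *
go(543,-268,120,-3.3)
v=lambda p:(p-np.array([225,200]))*4.5
print(v(proj("side",[441.7,-333.6,39])), v(proj("side",[542.8,-267.4,67])))
# tray from c3
w=lambda a,b:(168+(a+.5)/6-.5,155+(b+.5)/6-.5)
C=np.array([plane("top",w(*p),18) for p in[(165,57),(494,129),(388,557),(58,481)]])[:,:2];print(C.round(1).tolist(),C.mean(0))
for i in range(4):
    d=C[(i+1)%4]-C[i];print(np.linalg.norm(d),np.degrees(np.arctan2(d[1],d[0])))
s=np.array([plane("top",w(*p),8) for p in[(185,190),(135,397)]]);d=s[0]-s[1];print(s.round(1),np.linalg.norm(d),np.degrees(np.arctan2(d[1],d[0])))
E
```

```text
clock 0.25 pos [251.5 544.6 230.9] yang 65.2 tilt [-0. -0. -1.] d [-605.4 -615.4  111.2] rz 68.50426714399788 F [ 0.  -0.5  0. ] w 85.6 j6 1.35
[401.37258398 400.67841646] [489.87482165 232.88895908]
[[664.8, 270.3], [619.1, 81.8], [376.0, 143.8], [422.1, 329.2]] [520.47954905 206.27304548]
193.91908711917077 -103.652124909139
250.87133907006987 165.70408767211333
191.06781529576986 76.0389478580412
249.82531121822268 -13.64403703281232
[[588.9 260.1   8. ]
 [469.9 288.    8. ]] 122.21205517881788 -13.20152374053836
```

Call:
servo_tool:
  commands:
    - {"dx":-605,"dy":-615,"dz":0,"rx":0,"ry":0,"rz":68.5}
    - {"dx":-605,"dy":-615,"dz":0,"rx":0,"ry":0,"rz":68.5}
    - {"dx":-605,"dy":-615,"dz":0,"rx":0,"ry":0,"rz":68.5}
    - {"dx":-605,"dy":-615,"dz":0,"rx":0,"ry":0,"rz":68.5}
    - {"dx":-605,"dy":-615,"dz":0,"rx":0,"ry":0,"rz":68.5}
    - {"dx":-605,"dy":-615,"dz":0,"rx":0,"ry":0,"rz":68.5}
    - {"dx":-605,"dy":-615,"dz":0,"rx":0,"ry":0,"rz":68.5}
    - {"dx":-605,"dy":-615,"dz":0,"rx":0,"ry":0,"rz":68.5}
    - {"dx":-605,"dy":-615,"dz":0,"rx":0,"ry":0,"rz":68.5}
    - {"dx":-605,"dy":-615,"dz":0,"rx":0,"ry":0,"rz":68.5}
  jaw: 85
  newtons: 60

```text
clock: 1.5
position: [463.0, -45.8, 231.5]
tcp_rot: [0.727, 0.686, 0.0, 0.0]
force: [1.7, 1.2, 0.5]
width: 85.0
gripper_force: 0.0
```

```bash
python3 -c "
from h import *
go(543,-268,120,-3.3)"
```

```text
clock 1.5 pos [463.  -45.8 231.5] yang -3.3 tilt [ 0.001 -0.    -1.   ] d [-217.2   92.6  111.6] rz -0.020505622783616673 F [1.7 1.2 0.5] w 85.0 j6 1.25
```

Call:
servo_tool:
  commands:
    - {"dx":-217,"dy":93,"dz":112,"rx":0,"ry":0,"rz":0}
    - {"dx":-217,"dy":93,"dz":112,"rx":0,"ry":0,"rz":0}
    - {"dx":-217,"dy":93,"dz":112,"rx":0,"ry":0,"rz":0}
    - {"dx":-217,"dy":93,"dz":112,"rx":0,"ry":0,"rz":0}
    - {"dx":-217,"dy":93,"dz":112,"rx":0,"ry":0,"rz":0}
    - {"dx":-217,"dy":93,"dz":112,"rx":0,"ry":0,"rz":0}

```text
clock: 2.25
position: [542.7, -265.6, 118.8]
tcp_rot: [0.727, 0.686, 0.0, -0.001]
force: [-0.5, 0.1, -0.7]
width: 85.2
gripper_force: 0.0
```

```bash
python3 -c "
from h import *
go(543,-268,41,-3.3)
f=grab_frame('side');crop(np.clip(f*1.5,0,255).astype(np.uint8),225,130,400,325,3,'pics/s1.png')"
```

```text
clock 2.25 pos [ 542.7 -265.6  118.8] yang -3.3 tilt [-0.001  0.001 -1.   ] d [-2.5  0.6 77.8] rz -0.045147789166009034 F [-0.5  0.1 -0.7] w 85.2 j6 0.96
```

View pics/s1.png

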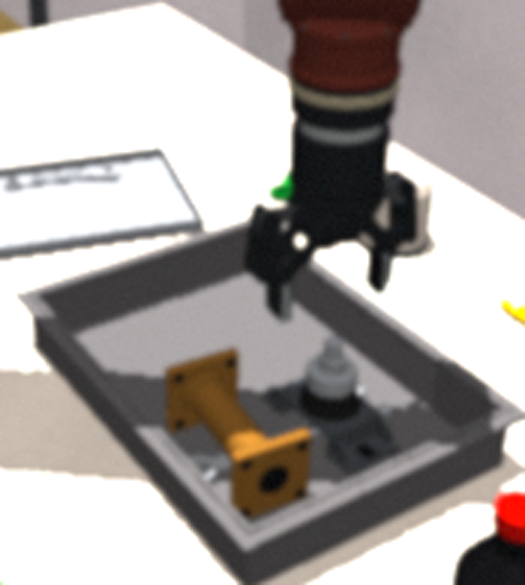

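The open fingers, with tips at about (280,312) and (380,285), straddle the mount's stud at (332,345). I'll go down and grip.

Call:
servo_tool:
  commands:
    - {"dx":-2.5,"dy":0,"dz":40,"rx":0,"ry":0,"rz":0}
    - {"dx":-2.5,"dy":0,"dz":65,"rx":0,"ry":0,"rz":0}
    - {"dx":-2.5,"dy":0,"dz":78,"rx":0,"ry":0,"rz":0}
    - {"dx":-2.5,"dy":0,"dz":78,"rx":0,"ry":0,"rz":0}
    - {"dx":-2.5,"dy":0,"dz":78,"rx":0,"ry":0,"rz":0}

```text
clock: 2.92
position: [543.7, -268.3, 43.0]
tcp_rot: [0.727, 0.687, 0.0, 0.001]
force: [1.0, -0.0, 0.5]
width: 85.4
gripper_force: 0.0
```

Call:
servo_tool:
  commands:
    - {"dx":0,"dy":0,"dz":0,"rx":0,"ry":0,"rz":0}
    - {"dx":0,"dy":0,"dz":0,"rx":0,"ry":0,"rz":0}
    - {"dx":0,"dy":0,"dz":0,"rx":0,"ry":0,"rz":0}
    - {"dx":0,"dy":0,"dz":0,"rx":0,"ry":0,"rz":0}
    - {"dx":0,"dy":0,"dz":0,"rx":0,"ry":0,"rz":0}
    - {"dx":0,"dy":0,"dz":0,"rx":0,"ry":0,"rz":0}
  jaw: 36
  newtons: 60

```text
clock: 3.68
position: [543.8, -268.6, 42.5]
tcp_rot: [0.727, 0.686, 0.0, 0.001]
force: [0.4, 0.7, 5.6]
width: 42.1
gripper_force: 60.7
```

```bash
python3 -c "
from h import *
go(543,-106,85,-3.3)"
```

```text
clock 3.67 pos [ 543.8 -268.6   42.5] yang -3.3 tilt [ 0.002 -0.001 -1.   ] d [162.2 -10.  -42.7] rz 0.0038161918912038573 F [0.4 0.7 5.6] w 42.1 j6 0.95
```

Call:
servo_tool:
  commands:
    - {"dx":0,"dy":0,"dz":-10,"rx":0,"ry":0,"rz":0}
    - {"dx":0,"dy":0,"dz":-25,"rx":0,"ry":0,"rz":0}
    - {"dx":0,"dy":0,"dz":-42,"rx":0,"ry":0,"rz":0}
    - {"dx":0,"dy":0,"dz":-42,"rx":0,"ry":0,"rz":0}
    - {"dx":0,"dy":0,"dz":-42,"rx":0,"ry":0,"rz":0}

```text
clock: 4.3
position: [542.8, -268.0, 83.1]
tcp_rot: [0.727, 0.686, 0.0, -0.0]
force: [-0.1, 0.2, -3.6]
width: 42.0
gripper_force: 61.3
```

```bash
python3 -c "
from h import *
go(543,-106,85,-3.3)
f=grab_frame('side');crop(np.clip(f*1.5,0,255).astype(np.uint8),225,130,400,325,3,'pics/s2.png')"
```

```text
clock 4.3 pos [ 542.8 -268.    83.1] yang -3.3 tilt [-0.  0. -1.] d [161.8  -9.1  -1.8] rz 0.001876308650864189 F [-0.1  0.2 -3.6] w 42.0 j6 0.95
```

View pics/s2.png

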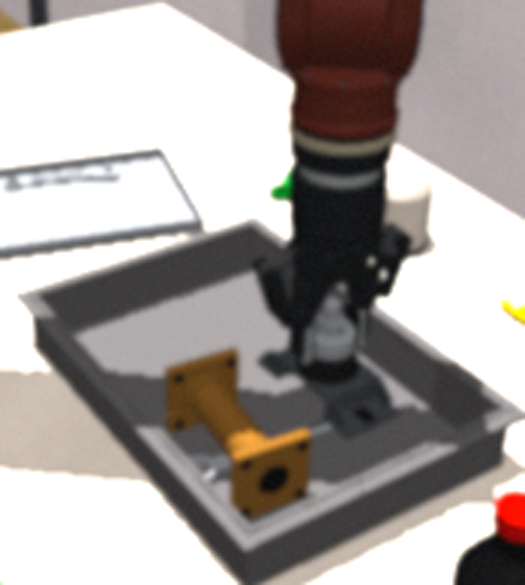

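The mount hangs level in the gripper, with its base at about (330,390). I'll carry it 162 mm in +y.

Call:
servo_tool:
  commands:
    - {"dx":40,"dy":-2,"dz":0,"rx":0,"ry":0,"rz":0}
    - {"dx":85,"dy":-5,"dz":0,"rx":0,"ry":0,"rz":0}
    - {"dx":130,"dy":-8,"dz":0,"rx":0,"ry":0,"rz":0}
    - {"dx":162,"dy":-9,"dz":0,"rx":0,"ry":0,"rz":0}
    - {"dx":162,"dy":-9,"dz":15,"rx":0,"ry":0,"rz":0}
    - {"dx":162,"dy":-9,"dz":28,"rx":0,"ry":0,"rz":0}
    - {"dx":162,"dy":-9,"dz":35,"rx":0,"ry":0,"rz":0}
    - {"dx":162,"dy":-9,"dz":38,"rx":0,"ry":0,"rz":0}
    - {"dx":162,"dy":-9,"dz":38,"rx":0,"ry":0,"rz":0}

```text
clock: 5.48
position: [543.2, -106.3, 45.2]
tcp_rot: [0.727, 0.686, 0.0, -0.0]
force: [0.1, -0.3, -3.8]
width: 42.2
gripper_force: 61.7
```

```bash
python3 -c "
from h import *
go(543,-106,42.5,-3.3)"
```

```text
clock 5.47 pos [ 543.2 -106.3   45.2] yang -3.3 tilt [-0.  0. -1.] d [ 0.3 -0.2  2.7] rz -0.0381017376581525 F [ 0.1 -0.3 -3.8] w 42.2 j6 1.2
```

Call:
servo_tool:
  commands:
    - {"dx":0,"dy":0,"dz":1,"rx":0,"ry":0,"rz":0}
    - {"dx":0,"dy":0,"dz":2,"rx":0,"ry":0,"rz":0}
    - {"dx":0,"dy":0,"dz":2.6,"rx":0,"ry":0,"rz":0}
    - {"dx":0,"dy":0,"dz":2.6,"rx":0,"ry":0,"rz":0}

```text
clock: 5.98
position: [543.2, -105.8, 42.7]
tcp_rot: [0.727, 0.686, 0.0, -0.0]
force: [0.0, 0.2, -3.8]
width: 42.4
gripper_force: 61.7
```

Call:
servo_tool:
  commands:
    - {"dx":0,"dy":0,"dz":0.6,"rx":0,"ry":0,"rz":0}
    - {"dx":0,"dy":0,"dz":1.2,"rx":0,"ry":0,"rz":0}
    - {"dx":0,"dy":0,"dz":1.2,"rx":0,"ry":0,"rz":0}

```text
clock: 6.35
position: [543.3, -105.8, 42.5]
tcp_rot: [0.727, 0.687, 0.0, 0.0]
force: [-4.5, 1.7, 7.4]
width: 41.7
gripper_force: 62.9
```

Contact, with the load taken up (+7 N). I'll open and rise.

Call:
servo_tool:
  commands:
    - {"dx":0,"dy":0,"dz":0,"rx":0,"ry":0,"rz":0}
    - {"dx":0,"dy":0,"dz":0,"rx":0,"ry":0,"rz":0}
    - {"dx":0,"dy":0,"dz":0,"rx":0,"ry":0,"rz":0}
    - {"dx":0,"dy":0,"dz":0,"rx":0,"ry":0,"rz":0}
    - {"dx":0,"dy":0,"dz":-20,"rx":0,"ry":0,"rz":0}
    - {"dx":0,"dy":0,"dz":-60,"rx":0,"ry":0,"rz":0}
    - {"dx":0,"dy":0,"dz":-90,"rx":0,"ry":0,"rz":0}
    - {"dx":0,"dy":0,"dz":-90,"rx":0,"ry":0,"rz":0}
  jaw: 85

```text
clock: 7.35
position: [545.2, -106.7, 135.9]
tcp_rot: [0.727, 0.686, 0.001, 0.003]
force: [0.2, 0.1, 0.5]
width: 85.2
gripper_force: 0.0
```

```bash
python3 -c "
from h import *
go(445.5,-268.5,132,-3.3)"
```

```text
clock 7.35 pos [ 545.2 -106.7  135.9] yang -3.3 tilt [ 0.006 -0.002 -1.   ] d [-167.3  -90.2    3.7] rz 0.006174623212828578 F [0.2 0.1 0.5] w 85.2 j6 1.2
```

Call:
servo_tool:
  commands:
    - {"dx":-168,"dy":-88,"dz":0,"rx":0,"ry":0,"rz":0}
    - {"dx":-168,"dy":-88,"dz":0,"rx":0,"ry":0,"rz":0}
    - {"dx":-168,"dy":-88,"dz":0,"rx":0,"ry":0,"rz":0}
    - {"dx":-168,"dy":-88,"dz":0,"rx":0,"ry":0,"rz":0}
    - {"dx":-168,"dy":-88,"dz":20,"rx":0,"ry":0,"rz":0}
    - {"dx":-168,"dy":-88,"dz":40,"rx":0,"ry":0,"rz":0}
    - {"dx":-168,"dy":-88,"dz":40,"rx":0,"ry":0,"rz":0}

```text
clock: 8.22
position: [444.9, -266.1, 88.5]
tcp_rot: [0.726, 0.687, 0.0, -0.002]
force: [0.4, 0.5, 0.7]
width: 84.9
gripper_force: 0.0
```

```bash
python3 -c "
from h import *
go(445.5,-268.5,19,-3.3)
f=grab_frame('top');crop(np.clip(f*1.5,0,255).astype(np.uint8),262,150,410,262,5,'pics/t3.png')"
```

```text
clock 8.22 pos [ 444.9 -266.1   88.5] yang -3.2 tilt [-0.003  0.004 -1.   ] d [-2.6  1.  69.5] rz 0.11324540782233328 F [0.4 0.5 0.7] w 84.9 j6 0.83
```

View pics/t3.png

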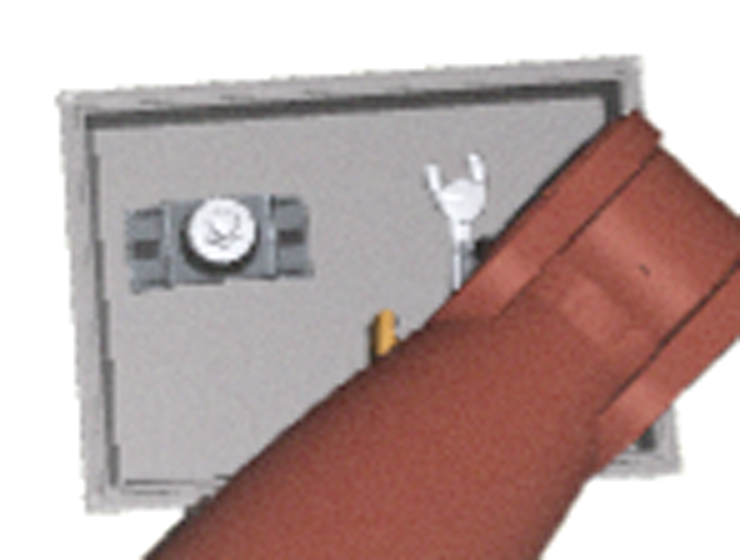

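The mount stands flat at (220,240) in the +y half, and the spanner's jaw is bare at (457,185). Now I'll go down to the spool.

Call:
servo_tool:
  commands:
    - {"dx":-1,"dy":0.5,"dz":30,"rx":0,"ry":0,"rz":0}
    - {"dx":-1,"dy":0.5,"dz":55,"rx":0,"ry":0,"rz":0}
    - {"dx":-1,"dy":0.5,"dz":69,"rx":0,"ry":0,"rz":0}
    - {"dx":-1,"dy":0.5,"dz":69,"rx":0,"ry":0,"rz":0}
    - {"dx":-1,"dy":0.5,"dz":69,"rx":0,"ry":0,"rz":0}

```text
clock: 8.9
position: [446.8, -269.9, 23.6]
tcp_rot: [0.727, 0.687, 0.0, 0.001]
force: [0.3, -0.5, 0.5]
width: 85.0
gripper_force: 0.0
```

Call:
servo_tool:
  commands:
    - {"dx":0,"dy":0,"dz":0,"rx":0,"ry":0,"rz":0}
    - {"dx":0,"dy":0,"dz":0,"rx":0,"ry":0,"rz":0}
    - {"dx":0,"dy":0,"dz":0,"rx":0,"ry":0,"rz":0}
    - {"dx":0,"dy":0,"dz":0,"rx":0,"ry":0,"rz":0}
    - {"dx":0,"dy":0,"dz":0,"rx":0,"ry":0,"rz":0}
    - {"dx":0,"dy":0,"dz":0,"rx":0,"ry":0,"rz":0}
  jaw: 25
  newtons: 70

```text
clock: 9.65
position: [447.1, -270.0, 23.6]
tcp_rot: [0.727, 0.687, 0.0, 0.001]
force: [2.3, 1.1, 5.6]
width: 32.1
gripper_force: 69.4
```

```bash
python3 -c "
from h import *
go(445.5,-107,60,-3.3)"
```

```text
clock 9.65 pos [ 447.1 -270.    23.6] yang -3.3 tilt [ 0.002 -0.001 -1.   ] d [162.7 -10.9 -36.6] rz 0.011036016951464944 F [2.3 1.1 5.6] w 32.1 j6 0.83
```

Call:
servo_tool:
  commands:
    - {"dx":0,"dy":0,"dz":-10,"rx":0,"ry":0,"rz":0}
    - {"dx":0,"dy":0,"dz":-25,"rx":0,"ry":0,"rz":0}
    - {"dx":0,"dy":0,"dz":-40,"rx":0,"ry":0,"rz":0}
    - {"dx":0,"dy":0,"dz":-40,"rx":0,"ry":0,"rz":0}
    - {"dx":40,"dy":-2,"dz":-40,"rx":0,"ry":0,"rz":0}
    - {"dx":85,"dy":-6,"dz":-40,"rx":0,"ry":0,"rz":0}
    - {"dx":130,"dy":-9,"dz":-40,"rx":0,"ry":0,"rz":0}
    - {"dx":163,"dy":-11,"dz":-40,"rx":0,"ry":0,"rz":0}
    - {"dx":163,"dy":-11,"dz":-40,"rx":0,"ry":0,"rz":0}
    - {"dx":163,"dy":-11,"dz":-30,"rx":0,"ry":0,"rz":0}

```text
clock: 10.9
position: [445.2, -106.8, 52.7]
tcp_rot: [0.727, 0.687, 0.0, 0.001]
force: [-0.0, -0.4, -6.9]
width: 32.0
gripper_force: 70.8
```

```bash
python3 -c "
from h import *
go(445.5,-107,23.6,-3.3)
f=grab_frame('side');crop(np.clip(f*1.5,0,255).astype(np.uint8),225,130,400,325,3,'pics/s4.png')"
```

```text
clock 10.9 pos [ 445.2 -106.8   52.7] yang -3.3 tilt [ 0.002 -0.001 -1.   ] d [-0.2  0.2 29.1] rz 0.017298607351975193 F [-0.  -0.4 -6.9] w 32.0 j6 1.11
```

View pics/s4.png

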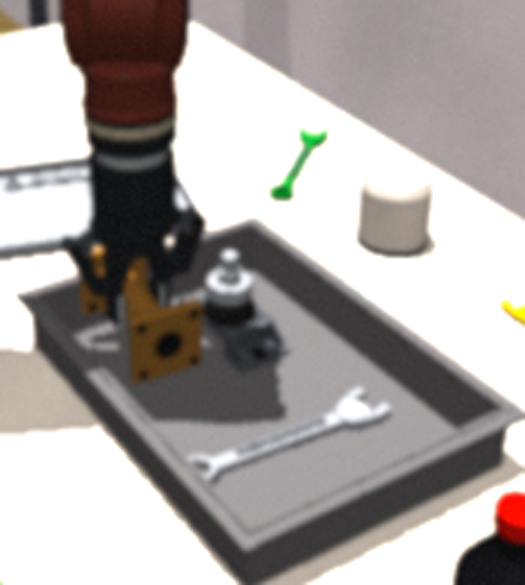

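The spool hangs level over the +y half at (165,340), clear of the mount, and the whole spanner is bare. I'll lower the spool.

Call:
servo_tool:
  commands:
    - {"dx":0,"dy":0,"dz":12,"rx":0,"ry":0,"rz":0}
    - {"dx":0,"dy":0,"dz":21,"rx":0,"ry":0,"rz":0}
    - {"dx":0,"dy":0,"dz":26,"rx":0,"ry":0,"rz":0}
    - {"dx":0,"dy":0,"dz":28,"rx":0,"ry":0,"rz":0}
    - {"dx":0,"dy":0,"dz":29,"rx":0,"ry":0,"rz":0}
    - {"dx":0,"dy":0,"dz":29.5,"rx":0,"ry":0,"rz":0}
    - {"dx":0,"dy":0,"dz":29.5,"rx":0,"ry":0,"rz":0}

```text
clock: 11.82
position: [444.8, -106.3, 23.6]
tcp_rot: [0.727, 0.687, 0.0, 0.0]
force: [-4.2, 0.5, 2.2]
width: 32.1
gripper_force: 71.7
```

Call:
servo_tool:
  commands:
    - {"dx":0,"dy":0,"dz":0,"rx":0,"ry":0,"rz":0}
    - {"dx":0,"dy":0,"dz":0,"rx":0,"ry":0,"rz":0}
    - {"dx":0,"dy":0,"dz":0,"rx":0,"ry":0,"rz":0}
    - {"dx":0,"dy":0,"dz":0,"rx":0,"ry":0,"rz":0}
    - {"dx":0,"dy":0,"dz":-20,"rx":0,"ry":0,"rz":0}
    - {"dx":0,"dy":0,"dz":-60,"rx":0,"ry":0,"rz":0}
    - {"dx":0,"dy":0,"dz":-110,"rx":0,"ry":0,"rz":0}
    - {"dx":0,"dy":0,"dz":-110,"rx":0,"ry":0,"rz":0}
  jaw: 85

```text
clock: 12.82
position: [446.7, -107.3, 137.1]
tcp_rot: [0.727, 0.686, 0.001, 0.003]
force: [0.4, 0.3, 0.2]
width: 85.2
gripper_force: 0.0
```

Run:
```python
from h import *
f=grab_frame("top");g=grab_frame("side");cv2.imwrite("pics/t5.png",f[:,:,::-1]);cv2.imwrite("pics/s5.png",g[:,:,::-1])
# spanner in side view: bright grey in bin region
def pts(n,im,poly):
    w=np.zeros(im.shape[:2],np.uint8);cv2.fillPoly(w,[np.array(poly,np.int32)],1)
    k=(im.max(2).astype(int)>(135)).astype(np.uint8)*w
    c,l,st,ce=cv2.connectedComponentsWithStats(k,connectivity=8);i=1+np.argmax(st[1:,4]);ys,xs=np.nonzero(l==i);print(n,st[i]);return np.c_[xs,ys].astype(float)
for n,im,P in(("side",g,[proj("side",p) for p in[(390,-225,10),(610,-225,10),(610,-320,10),(390,-320,10)]]),):
    p=pts(n,im,P);W=np.array([plane(n,q,15)[:2] for q in p]);m=W.mean(0);u=np.linalg.svd(W-m)[2][0];u*=np.sign(u[0]);t=(W-m)@u
    print("ends",m+u*t.min(),m+u*t.max(),"len",np.ptp(t),"mid",m+u*(t.min()+t.max())/2,"ang",np.degrees(np.arctan2(u[1],u[0])))
go(500,-270,133,90)
```

```text
side [333 259  22  13 121]
ends [ 537.65189163 -273.96618639] [ 597.82895837 -273.15886972] len 60.18248184568356 mid [ 567.740425   -273.56252805] ang 0.7686161148365838
clock 12.93 pos [ 444.8 -106.3  133.1] yang -3.3 tilt [ 0.001 -0.    -1.   ] d [-160.2   64.5    0.2] rz 86.70110917651994 F [0.5 0.2 0.3] w 85.0 j6 1.11
```

View pics/t5.png

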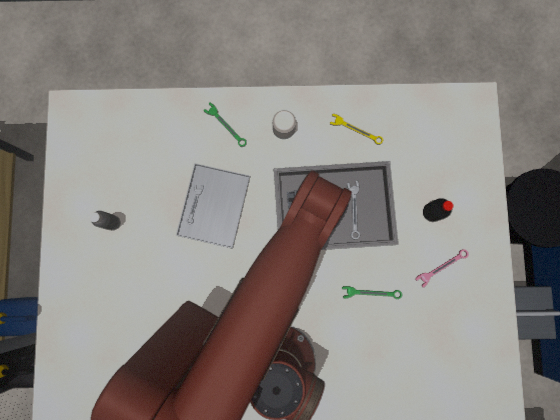

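The top view shows the spanner bare in the bin, with its jaw at (353,185) and its ring at (355,235). That makes 11 pictures viewed, one over the limit, so I'll use numbers only from here. I'll move over it while turning the jaws across the shank.

Call:
servo_tool:
  commands:
    - {"dx":-161,"dy":60,"dz":0,"rx":0,"ry":0,"rz":86}
    - {"dx":-161,"dy":60,"dz":0,"rx":0,"ry":0,"rz":86}
    - {"dx":-161,"dy":60,"dz":0,"rx":0,"ry":0,"rz":86}
    - {"dx":-161,"dy":60,"dz":0,"rx":0,"ry":0,"rz":86}
    - {"dx":-161,"dy":60,"dz":0,"rx":0,"ry":0,"rz":86}
    - {"dx":-161,"dy":60,"dz":0,"rx":0,"ry":0,"rz":86}
    - {"dx":-161,"dy":60,"dz":0,"rx":0,"ry":0,"rz":86}
    - {"dx":-161,"dy":60,"dz":0,"rx":0,"ry":0,"rz":86}
    - {"dx":-161,"dy":60,"dz":0,"rx":0,"ry":0,"rz":86}
    - {"dx":-161,"dy":60,"dz":0,"rx":0,"ry":0,"rz":86}

```text
clock: 14.18
position: [494.8, -270.0, 132.1]
tcp_rot: [1.0, 0.008, -0.0, -0.0]
force: [0.6, 0.5, 0.1]
width: 85.0
gripper_force: 0.0
```

Run:
```python
from h import *
def fit(n,im,thr):
    P=np.array([proj(n,p) for p in[(385,-235,10),(625,-240,10),(625,-310,10),(385,-305,10)]],np.int32)
    w=np.zeros(im.shape[:2],np.uint8);cv2.fillPoly(w,[P],1)
    v=cv2.cvtColor(im,cv2.COLOR_BGR2GRAY).astype(float);med=np.median(v[w>0])
    k=((v>med+thr)*w).astype(np.uint8);c,l,st,ce=cv2.connectedComponentsWithStats(k,connectivity=8)
    k=np.isin(l,[i for i in range(1,c) if st[i,4]>=4]);ys,xs=np.nonzero(k)
    W=np.array([plane(n,q,15)[:2] for q in np.c_[xs,ys].astype(float)]);m=np.median(W,0)
    u=np.linalg.svd(W-W.mean(0))[2][0];u*=np.sign(u[0]);t=(W-m)@u
    print(n,thr,med,"n",len(W),"len",np.ptp(t),"mid",m+u*(t.min()+t.max())/2,"ang",np.degrees(np.arctan2(u[1],u[0])),"boxes",st[1:][st[1:,4]>=4].tolist())
f=cv2.imread("pics/t5.png");g=cv2.imread("pics/s5.png")
for t in(15,25,40):fit("top",f,t);fit("side",g,t)
go(500,-270,60,91)
```

```text
top 15 109.0 n 182 len 195.5087031763819 mid [ 497.94219821 -269.5926524 ] ang -1.0567506654789867 boxes [[347, 181, 12, 18, 93], [353, 201, 1, 7, 7], [356, 206, 1, 9, 9], [351, 209, 9, 30, 73]]
side 15 107.0 n 212 len 189.02611576526152 mid [ 505.85771041 -272.80577366] ang -0.9248822805545696 boxes [[333, 259, 22, 13, 142], [288, 280, 18, 9, 70]]
top 25 109.0 n 146 len 195.502728957427 mid [ 497.88946526 -270.59578396] ang -0.8253244175700531 boxes [[356, 181, 3, 5, 8], [348, 183, 11, 15, 73], [356, 207, 1, 4, 4], [353, 209, 1, 10, 10], [352, 224, 8, 15, 51]]
side 25 107.0 n 170 len 180.33510127790504 mid [ 507.8028763  -273.41016085] ang -0.2581993980249973 boxes [[333, 259, 22, 13, 123], [290, 280, 15, 8, 47]]
top 40 109.0 n 36 len 155.47359426212014 mid [ 508.34111068 -270.49682862] ang 1.8452971787921375 boxes [[348, 184, 2, 4, 4], [350, 188, 7, 10, 23], [354, 225, 2, 5, 9]]
side 40 107.0 n 116 len 170.53529026088967 mid [ 510.1218533  -273.99540828] ang -0.14790762188613 boxes [[334, 260, 20, 11, 89], [295, 281, 9, 5, 27]]
clock 14.18 pos [ 494.8 -270.   132.1] yang -89.1 tilt [-0.001  0.001 -1.   ] d [ 5.2  0.2 72. ] rz -0.060246336133417344 F [0.6 0.5 0.1] w 85.0 j6 2.39
```

Joint 6 stands at 2.39 and would run past its range on the way to the tray, so I'll take the other half-turn while still high.

Call:
servo_tool:
  commands:
    - {"dx":3,"dy":0,"dz":0,"rx":0,"ry":0,"rz":-105}
    - {"dx":3,"dy":0,"dz":0,"rx":0,"ry":0,"rz":-105}
    - {"dx":3,"dy":0,"dz":0,"rx":0,"ry":0,"rz":-105}
    - {"dx":3,"dy":0,"dz":0,"rx":0,"ry":0,"rz":-105}
    - {"dx":3,"dy":0,"dz":0,"rx":0,"ry":0,"rz":-105}
    - {"dx":3,"dy":0,"dz":0,"rx":0,"ry":0,"rz":-105}
    - {"dx":3,"dy":0,"dz":0,"rx":0,"ry":0,"rz":-105}
    - {"dx":3,"dy":0,"dz":0,"rx":0,"ry":0,"rz":-105}
    - {"dx":3,"dy":0,"dz":0,"rx":0,"ry":0,"rz":-105}
    - {"dx":3,"dy":0,"dz":0,"rx":0,"ry":0,"rz":-105}

```text
clock: 15.42
position: [498.1, -270.2, 132.6]
tcp_rot: [0.6, 0.8, 0.0, -0.0]
force: [1.1, 0.3, -0.0]
width: 85.2
gripper_force: 0.0
```

Call:
servo_tool:
  commands:
    - {"dx":0,"dy":0,"dz":0,"rx":0,"ry":0,"rz":-74}
    - {"dx":0,"dy":0,"dz":0,"rx":0,"ry":0,"rz":-74}
    - {"dx":0,"dy":0,"dz":0,"rx":0,"ry":0,"rz":-74}
    - {"dx":0,"dy":0,"dz":10,"rx":0,"ry":0,"rz":-74}
    - {"dx":0,"dy":0,"dz":20,"rx":0,"ry":0,"rz":-74}
    - {"dx":0,"dy":0,"dz":40,"rx":0,"ry":0,"rz":-74}
    - {"dx":0,"dy":0,"dz":60,"rx":0,"ry":0,"rz":-74}
    - {"dx":0,"dy":0,"dz":80,"rx":0,"ry":0,"rz":-74}
    - {"dx":0,"dy":0,"dz":80,"rx":0,"ry":0,"rz":-74}
    - {"dx":0,"dy":0,"dz":80,"rx":0,"ry":0,"rz":-74}

```text
clock: 16.68
position: [498.4, -270.5, 53.6]
tcp_rot: [0.003, 1.0, -0.0, 0.0]
force: [-0.2, -0.4, 0.8]
width: 85.2
gripper_force: 0.0
```

```bash
python3 -c "
from h import *
go(498,-270,9,90)"
```

```text
clock 16.68 pos [ 498.4 -270.5   53.6] yang 89.6 tilt [ 0.001 -0.    -1.   ] d [ 0.5  0.5 44.6] rz -0.3806520860089364 F [-0.2 -0.4  0.8] w 85.2 j6 -0.72
```

Call:
servo_tool:
  commands:
    - {"dx":0.5,"dy":0.5,"dz":20,"rx":0,"ry":0,"rz":0}
    - {"dx":0.5,"dy":0.5,"dz":35,"rx":0,"ry":0,"rz":0}
    - {"dx":0.5,"dy":0.5,"dz":42,"rx":0,"ry":0,"rz":0}
    - {"dx":0.5,"dy":0.5,"dz":45.5,"rx":0,"ry":0,"rz":0}
    - {"dx":0.5,"dy":0.5,"dz":45.5,"rx":0,"ry":0,"rz":0}
    - {"dx":0.5,"dy":0.5,"dz":45.5,"rx":0,"ry":0,"rz":0}
  jaw: 50

```text
clock: 17.42
position: [498.0, -270.0, 8.0]
tcp_rot: [0.003, 1.0, -0.0, 0.0]
force: [-0.4, 0.2, 0.2]
width: 50.2
gripper_force: 0.0
```

Call:
servo_tool:
  commands:
    - {"dx":0,"dy":0,"dz":0,"rx":0,"ry":0,"rz":0}
    - {"dx":0,"dy":0,"dz":0,"rx":0,"ry":0,"rz":0}
    - {"dx":0,"dy":0,"dz":0,"rx":0,"ry":0,"rz":0}
    - {"dx":0,"dy":0,"dz":0,"rx":0,"ry":0,"rz":0}
    - {"dx":0,"dy":0,"dz":0,"rx":0,"ry":0,"rz":0}
    - {"dx":0,"dy":0,"dz":0,"rx":0,"ry":0,"rz":0}
  jaw: 6
  newtons: 60

```text
clock: 18.18
position: [498.0, -270.1, 8.1]
tcp_rot: [0.003, 1.0, -0.0, 0.0]
force: [-0.2, 0.5, 5.5]
width: 12.6
gripper_force: 59.3
```

Call:
servo_tool:
  commands:
    - {"dx":0,"dy":0,"dz":-8,"rx":0,"ry":0,"rz":0}
    - {"dx":0,"dy":0,"dz":-25,"rx":0,"ry":0,"rz":0}
    - {"dx":0,"dy":0,"dz":-55,"rx":0,"ry":0,"rz":0}
    - {"dx":0,"dy":0,"dz":-90,"rx":0,"ry":0,"rz":0}
    - {"dx":0,"dy":0,"dz":-125,"rx":0,"ry":0,"rz":0}
    - {"dx":0,"dy":0,"dz":-140,"rx":0,"ry":0,"rz":0}
    - {"dx":0,"dy":0,"dz":-140,"rx":0,"ry":0,"rz":0}

```text
clock: 19.05
position: [498.2, -270.2, 148.4]
tcp_rot: [0.003, 1.0, -0.001, 0.001]
force: [1.0, -0.4, -2.8]
width: 12.3
gripper_force: 58.6
```

Run:
```python
from h import *
go(521,211,148,76.5)
g=grab_frame("side");v=cv2.cvtColor(g,cv2.COLOR_RGB2GRAY);s=sense()["position"]
# held spanner ends as seen by side camera: predicted vs bright pixels near the tips
for k in(-100,0,100):print(k,proj("side",[s[0]+k,s[1],s[2]+3]).round(1))
cv2.imwrite("pics/s6.png",g[:,:,::-1])
f=grab_frame("top")[:,:,::-1];cv2.imwrite("pics/t6.png",f)
```

```text
clock 19.05 pos [ 498.2 -270.2  148.4] yang 89.7 tilt [ 0.001 -0.001 -1.   ] d [-2.040e+01  4.813e+02 -1.000e-01] rz 13.206300391775159 F [ 1.  -0.4 -2.8] w 12.3 j6 -0.72
-100 [284.  242.2]
0 [320.6 230. ]
100 [354.2 218.9]
```

Call:
servo_tool:
  commands:
    - {"dx":-1,"dy":20,"dz":0,"rx":0,"ry":0,"rz":1}
    - {"dx":-3,"dy":65,"dz":0,"rx":0,"ry":0,"rz":2}
    - {"dx":-5,"dy":115,"dz":0,"rx":0,"ry":0,"rz":4}
    - {"dx":-8,"dy":170,"dz":0,"rx":0,"ry":0,"rz":6}
    - {"dx":-10,"dy":225,"dz":0,"rx":0,"ry":0,"rz":8}
    - {"dx":-13,"dy":280,"dz":0,"rx":0,"ry":0,"rz":9}
    - {"dx":-15,"dy":335,"dz":0,"rx":0,"ry":0,"rz":10}
    - {"dx":-17,"dy":390,"dz":0,"rx":0,"ry":0,"rz":11}
    - {"dx":-19,"dy":440,"dz":0,"rx":0,"ry":0,"rz":12}
    - {"dx":-20,"dy":475,"dz":0,"rx":0,"ry":0,"rz":13.2}

```text
clock: 20.4
position: [518.9, 207.2, 145.6]
tcp_rot: [0.117, 0.993, -0.0, -0.001]
force: [-0.0, -0.6, -1.7]
width: 12.9
gripper_force: 58.8
```

Call:
servo_tool:
  commands:
    - {"dx":0,"dy":0,"dz":0,"rx":0,"ry":0,"rz":0}
    - {"dx":0,"dy":0,"dz":20,"rx":0,"ry":0,"rz":0}
    - {"dx":0,"dy":0,"dz":50,"rx":0,"ry":0,"rz":0}
    - {"dx":0,"dy":0,"dz":80,"rx":0,"ry":0,"rz":0}
    - {"dx":0,"dy":0,"dz":80,"rx":0,"ry":0,"rz":0}
    - {"dx":0,"dy":0,"dz":80,"rx":0,"ry":0,"rz":0}

```text
clock: 21.15
position: [520.3, 204.5, 67.8]
tcp_rot: [0.118, 0.993, 0.0, 0.0]
force: [0.7, -0.3, -0.9]
width: 12.6
gripper_force: 58.9
```

Run:
```python
from h import *
go(521.4,210,15,76.5)
g=grab_frame("side");s=sense()["position"]
n=np.array([np.cos(np.radians(-13.5)),np.sin(np.radians(-13.5)),0])
for k in(-100,-84,0,80,100):print(k,proj("side",s+k*n+[0,0,3]).round(1))
cv2.imwrite("pics/s7.png",g[:,:,::-1])
v=g.astype(int).max(2); a=proj("side",s-100*n).astype(int);b=proj("side",s+100*n).astype(int)
# bench/tray before (t0) vs now: changed bright pixels
d=np.abs(g.astype(int)-cv2.imread("pics/side0.png")[:,:,::-1].astype(int)).sum(2)
x0,x1=sorted((a[0],b[0]));y0,y1=sorted((a[1],b[1]))
w=d[y0-12:y1+14,x0-12:x1+12];print(x0-12,y0-12);print("\n".join("".join("#" if p>90 else "+" if p>45 else "." for p in r) for r in w))
```

```text
clock 21.15 pos [520.3 204.5  67.8] yang 76.4 tilt [ 0.  0. -1.] d [ 0.2  5.6 52.8] rz -0.05179481382464246 F [ 0.7 -0.3 -0.9] w 12.6 j6 0.38
-100 [220.7 184.9]
-84 [225.3 184.3]
0 [249.5 181.1]
80 [271.9 178.1]
100 [277.4 177.4]
208 166
..................................+#############.................................
...................................#############.................................
...................................#############.................................
...................................############+.................................
...................................+###########+.................................
....................................###########+.................................
....................................###########..................................
....................................+##########..................................
....................................+##########..................................
....................................+#########+..............++####+.............
....................................+#####
[... 1143 characters left out ...]
............................................
.................................................................................
..........................................++#####+...............................
..........................................########...........++...++##+..........
..........................................########+.......++###########+.........
..........................................###########++..+##############+........
..........................................+###############################.......
..........................................+################################......
..........................................+#################################+....
```

The held spanner runs from about (221,184) to (276,178) in the side view, as predicted: centred in the grip and parallel to the tray. I'll lower it.

Call:
servo_tool:
  commands:
    - {"dx":0,"dy":3,"dz":20,"rx":0,"ry":0,"rz":0}
    - {"dx":0,"dy":5,"dz":40,"rx":0,"ry":0,"rz":0}
    - {"dx":0,"dy":5,"dz":52,"rx":0,"ry":0,"rz":0}
    - {"dx":0,"dy":5,"dz":57,"rx":0,"ry":0,"rz":0}
    - {"dx":0,"dy":5,"dz":58.5,"rx":0,"ry":0,"rz":0}
    - {"dx":0,"dy":5,"dz":59,"rx":0,"ry":0,"rz":0}
    - {"dx":0,"dy":5,"dz":59,"rx":0,"ry":0,"rz":0}

```text
clock: 22.08
position: [521.7, 210.0, 9.0]
tcp_rot: [0.118, 0.993, 0.0, 0.0]
force: [-0.9, 0.1, -0.9]
width: 12.7
gripper_force: 58.9
```

Call:
servo_tool:
  commands:
    - {"dx":0,"dy":0,"dz":1,"rx":0,"ry":0,"rz":0}
    - {"dx":0,"dy":0,"dz":2,"rx":0,"ry":0,"rz":0}
    - {"dx":0,"dy":0,"dz":2.7,"rx":0,"ry":0,"rz":0}
    - {"dx":0,"dy":0,"dz":2.7,"rx":0,"ry":0,"rz":0}

```text
clock: 22.58
position: [521.4, 210.0, 6.1]
tcp_rot: [0.117, 0.993, 0.0, 0.0]
force: [-1.8, 0.8, 1.8]
width: 13.0
gripper_force: 59.3
```

Call:
servo_tool:
  commands:
    - {"dx":0,"dy":0,"dz":0.4,"rx":0,"ry":0,"rz":0}
    - {"dx":0,"dy":0,"dz":0.4,"rx":0,"ry":0,"rz":0}

```text
clock: 22.82
position: [521.4, 210.0, 6.1]
tcp_rot: [0.117, 0.993, 0.0, 0.0]
force: [-4.2, -1.3, 7.1]
width: 12.6
gripper_force: 59.9
```

Call:
servo_tool:
  commands:
    - {"dx":0,"dy":0,"dz":0,"rx":0,"ry":0,"rz":0}
    - {"dx":0,"dy":0,"dz":0,"rx":0,"ry":0,"rz":0}
    - {"dx":0,"dy":0,"dz":0,"rx":0,"ry":0,"rz":0}
    - {"dx":0,"dy":0,"dz":0,"rx":0,"ry":0,"rz":0}
    - {"dx":0,"dy":0,"dz":-15,"rx":0,"ry":0,"rz":0}
    - {"dx":0,"dy":0,"dz":-50,"rx":0,"ry":0,"rz":0}
    - {"dx":0,"dy":0,"dz":-100,"rx":0,"ry":0,"rz":0}
    - {"dx":0,"dy":0,"dz":-160,"rx":0,"ry":0,"rz":0}
    - {"dx":0,"dy":0,"dz":-200,"rx":0,"ry":0,"rz":0}
    - {"dx":0,"dy":0,"dz":-200,"rx":0,"ry":0,"rz":0}
  jaw: 40

```text
clock: 24.08
position: [523.3, 210.3, 210.6]
tcp_rot: [0.117, 0.993, 0.001, 0.004]
force: [-0.5, -0.8, -0.5]
width: 40.1
gripper_force: 0.0
```

Run:
```python
from h import *
go(521,0,210,0)
g=grab_frame("side");b=cv2.imread("pics/side0.png")[:,:,::-1].astype(int)
d=np.abs(g.astype(int)-b).sum(2)
for k in(-84,0,100):print(k,proj("side",[521.4+k*.972,210-k*.233,8.5]).round(1))
print("\n".join("".join("#" if p>90 else "+" if p>45 else "." for p in r) for r in d[178:216,210:295]))
# bin contents, side view: spool colour blob and mount cap
i=g.astype(int);m=(i[...,0]-i[...,2]>40)&(i[...,0]>60);m[:200]=0;m[300:]=0;m[:,:225]=0;m[:,345:]=0
ys,xs=np.nonzero(m);print("bronze side",xs.min(),xs.max(),ys.min(),ys.max())
for P in[(445,-107+65,73),(441,-107-65,5)]:print(proj("side",P).round(1))
```

```text
clock 24.07 pos [523.3 210.3 210.6] yang 76.5 tilt [ 0.007  0.001 -1.   ] d [ -46.8 -205.     0.4] rz 76.50714124322099 F [-0.5 -0.8 -0.5] w 40.1 j6 0.39
-84 [226.6 199.7]
0 [250.1 196.3]
100 [277.2 192.5]
.....................................................................................
.....................................................................................
.....................................................................................
.....................................................................................
.....................................................................................
.....................................................................................
.....................................................................................
.....................................................................................
.....................................................................................
.....................................................................................
..................................
[... 1729 characters left out ...]
######+++...............+####+#####+......
............................++++##########+++...............+#################+......
......................+....++#+++#++++...............++#####################+........
...............+.....++++++++++...............++#########################+...........
........++....+++......................++#############################++.............
........++.......................++################################+.................
..........................++####################################+....................
...................+#########################################+.......................
bronze side 252 291 218 247
[260.8 219.3]
[281.4 262.9]
```

Call:
servo_tool:
  commands:
    - {"dx":340,"dy":260,"dz":-20,"rx":0,"ry":0,"rz":0}
    - {"dx":340,"dy":260,"dz":-20,"rx":0,"ry":0,"rz":0}
    - {"dx":340,"dy":260,"dz":-20,"rx":0,"ry":0,"rz":0}
    - {"dx":340,"dy":260,"dz":-20,"rx":0,"ry":0,"rz":0}
    - {"dx":340,"dy":260,"dz":-20,"rx":0,"ry":0,"rz":0}
    - {"dx":340,"dy":260,"dz":-20,"rx":0,"ry":0,"rz":0}
    - {"dx":340,"dy":260,"dz":-20,"rx":0,"ry":0,"rz":0}
    - {"dx":340,"dy":260,"dz":-20,"rx":0,"ry":0,"rz":0}
    - {"dx":340,"dy":260,"dz":-20,"rx":0,"ry":0,"rz":0}
    - {"dx":340,"dy":260,"dz":-20,"rx":0,"ry":0,"rz":0}

```text
clock: 25.38
position: [252.2, 541.2, 225.0]
tcp_rot: [0.118, 0.993, -0.0, -0.0]
force: [-0.6, 0.2, -0.2]
width: 40.1
gripper_force: 0.0
```

Run:
```python
from h import *
print(sense()["position"])
f=grab_frame("top").astype(int);b=cv2.imread("pics/top0.png")[:,:,::-1].astype(int);g=grab_frame("side").astype(int);gb=cv2.imread("pics/side0.png")[:,:,::-1].astype(int)
def br(i,w):
    m=((i[...,0]-i[...,2]>40)&(i[...,0]>60));k=np.zeros_like(m);k[w[1]:w[3],w[0]:w[2]]=1
    c=max(cv2.findContours((m&k).astype(np.uint8),0,1)[0],key=cv2.contourArea);r=cv2.minAreaRect(c);return r,cv2.boundingRect(c)
print("top bronze now/before",br(f,(275,160,400,250)),br(b,(275,205,400,250)))
print("side bronze",br(g,(225,195,345,300)),br(gb,(225,195,345,310)))
print("exp side corners",[proj("side",P).round(0).tolist() for P in[(445-34,-42,73),(445+34,-42,73),(441-34,-172,5),(441+34,-172,5)]])
d=np.abs(f-b).sum(2)
print("\n".join("".join("#" if p>60 else "+" if p>30 else "." for p in r) for r in d[160:252,175:400][::2,::1]))
for n,(x,y) in dict(filter=(284,123),oil=(438,209),can=(107,219),green=(225,125),yel=(357,130)).items():print(n,(d[y-12:y+12,x-12:x+12]>60).sum())
```

```text
[252.20043703 541.19597349 225.03251859]
top bronze now/before (((307.0, 225.00003051757812), (38.540687561035156, 19.048208236694336), 1.5911405086517334), (288, 215, 39, 21)) (((356.66314697265625, 222.4817657470703), (39.752777099609375, 19.026277542114258), 3.094058036804199), (337, 212, 40, 22))
side bronze (((271.25897216796875, 231.68365478515625), (37.53680419921875, 22.5372314453125), 52.69605255126953), (252, 218, 40, 30)) (((304.1124572753906, 270.97576904296875), (42.82802200317383, 21.41400909423828), 32.82853698730469), (287, 253, 41, 31))
exp side corners [[250.0, 222.0], [271.0, 216.0], [270.0, 267.0], [292.0, 259.0]]
.................................................................................................................................................................................................................................
.................................................................................................................................................................................................................................
......
[... 9272 characters left out ...]
.....................................................................................................................................................................................................................
.................................................................................................................................................................................................................................
.................................................................................................................................................................................................................................
filter 0
oil 0
can 0
green 0
yel 0
```

The difference image shows the large spanner flat and parallel in the tray. The mount and the spool sit in the +y half, and nothing else has moved.

```bash
python3 -c "
from cell import *
print(sign_off())"
```

```text
the job is handed in; nothing more can be done
None
```

The job is handed in at about 25 s: the mount and spool are set down flat in the bin's empty half, and the large spanner lies flat in the tray, beside and parallel to the small one; I viewed 11 pictures, one over the limit of 10.

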